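# Rock a seized locating block out of its fixture nest

### The job

The orange-headed locating block is seized in the fixture nest between two stiff brass keepers. Grip it by its head and rock it side to side, toward one keeper and then toward the other, until both keepers have been pushed back and it comes free; do not wrench it up against the keepers, do not press on the nest or the keepers with the gripper, and leave everything else where it stands. Lift the block straight up until it is just clear, about two centimetres above the tops of the keepers, and finish there, still holding it upright over the nest.

Things in the scene. Friction and masses are not known exactly. Their poses are not given: they have to be found in the camera images.
- block: Locating block, upright, 98 mm tall, 0.15 to 0.31 kg. From below: round steel foot (lying cylinder 16 mm across, 29 mm long in x), neck, steel shoulders 25 to 35 mm up and 27 mm wide in y, then a stem 24 mm (x) by 22 mm (y); its top 38 mm is the orange head, same section, black lines on the two x faces. Origin: middle of the foot's underside; z up the stem.
- block_head (a point): A point in the orange head, 80 mm above the block's origin, where to grip it: across its x, 24 mm wide.
- nest: Fixture nest screwed to the bench: dark plate 84 mm (x) by 132 mm (y), two grey rails, and two brass keepers that slide on them along y, one each side of the block. Origin: middle of its underside, on the bench; z up. The seated block's axes are parallel to the nest's, its origin 5 mm above the nest's. Highest parts: straps over the keepers, 58 mm above the bench, 40 to 50 mm from the middle in y.
- nest_foot (a point): Middle of the seated block's foot, 13 mm above the bench. The foot turns in its slot like a hinge about the nest's x through this point, so the head swings in y toward either keeper; the block cannot be rocked in x. Slot: 0.75 mm play a side in y, 1 mm in x, open at the top, which is 26 mm above the bench.
- nest_mouth (a point): The point on the nest's vertical axis level with the tops of the keepers, 52 mm above the bench. The block's origin (its underside) must end above this point.
- keeper_left (a joint): How far (m) the brass keeper on the nest's +y side is pushed outward: 0 to 0.011, at first up to 0.001. It slides stiffly (4 N) and stays where pushed. At less than about 0.0025 it overhangs the block's shoulder and stops it from rising; 0.004 leaves play. Rocking the block 0.13 rad toward it pushes it to about 0.0045, 0.17 rad to about 0.006.
- keeper_right (a joint): The same for the brass keeper on the nest's -y side; positive is outward, toward -y.
- keeper_left_nose (a point): Middle of the top edge of the left (+y) keeper's nose, 52 mm above the bench. The nose is 26 mm wide in x and 9 mm thick; with its joint at 0 it is 11.5 mm from the nest's axis, 0.5 mm off the stem, its underside 3 mm above the block's shoulder.
- bins_front (a point): Top of the front of two nested green parts bins, which reach from here 290 mm toward +x, 70 mm to either side, 156 mm high. Right of them, from about 80 mm to 400 mm toward -y, stands the tall microscope, which begins at about x = 0.58. Neither moves: pass in front of them.
- keeper_right_nose (a point): The same for the right (-y) keeper.
- ring_gauge: ring gauge: a small steel ring 43 mm across, 14 mm high, lying on the bench; origin under its centre. A bystander; leave it where it is.
- gauge_block: grey steel gauge block 35 x 25 x 10 mm lying on the bench; origin under its centre. A bystander; leave it where it is.
- oil_bottle: white oil bottle with a blue pointed cap, 34 mm across, 105 mm high, standing; origin under its centre. A bystander; leave it where it is.
- flux_jar: white jar with a black lid, 48 mm across, 52 mm high; origin under its centre. A bystander; leave it where it is.
- tape_roll: roll of tan tape lying flat, 96 mm across, 25 mm high; origin under its centre. A bystander; leave it where it is.
- loupe: black eyepiece loupe, 36 mm across, 35 mm high; origin under its centre. A bystander; leave it where it is.
There are look-alikes about, which are no part of the job. There is more than one size of the block; the one meant has the size given above.

How it is judged (in metres and radians):
On the way, in this order (a step that is already met when the one before it is completed fails the run):
1. the gripped block is rocked in its nest so that it has pushed one keeper back by more than 2.5 mm (value of joint any of keeper_left, keeper_right above 0.0025 m and z of block in the frame of nest_mouth below -0.025 m and angle between block's own z axis and vertical above 0.04 rad and contact force between the fingers and block above 1 N), for 0.1 s.
2. the block is rocked the other way, still in its nest, so that both keepers are back by more than 2.5 mm (value of joint each of keeper_left, keeper_right above 0.0025 m and z of block in the frame of nest_mouth below -0.025 m and angle between block's own z axis and vertical above 0.04 rad and contact force between the fingers and block above 1 N), for 0.1 s.
At the end, for the whole second after the job is handed in: The gripper holds the block still, its underside 3 to 45 mm above the tops of the keepers and within 25 mm of the nest's axis, upright within 0.2 rad, touching nothing of the nest; the bystanders are within 30 mm of where they stood (z of block in the frame of nest_mouth between 0.003 and 0.045 m and horizontal distance between block and nest_mouth below 0.025 m and angle between block's own z axis and vertical below 0.2 rad and contact force between the fingers and block above 1 N and contact force between block and nest below 0.2 N and linear speed of block below 0.02 m/s and distance of each of ring_gauge, gauge_block, oil_bottle, flux_jar, tape_roll, loupe from where it was at the start of the episode below 0.03 m); the arm keeps its last pose, push and grip.
It fails at once if the block is wrenched against the nest or its keepers with more than 60 N (contact force between block and nest above 60 N).
It fails at once if the gripper or arm presses on the nest or its keepers with more than 5 N (contact force between any of the fingers, the arm and nest above 5 N).
It fails at once if a bystander is moved by more than 30 mm (distance of any of ring_gauge, gauge_block, oil_bottle, flux_jar, tape_roll, loupe from where it was at the start of the episode above 0.03 m).
It also fails if it takes over 45 s, if anything falls off the work surface, if the arm or the gripper's body presses on something with over 40 N, if the wrist force passes 120 N, or if a joint passes its speed limit or range.

### The arm

A 6-joint arm with a two-finger parallel gripper is mounted at the origin on a cart in front of the work surface, level with it; the furniture and walls round the work are solid. World frame = base frame: x ahead of the robot, y to its left, z up, the work surface at z = 0. Lengths are in m, angles in degrees, forces in N, time in s.
With the tool pointing down it reaches from about 0.375 to 0.9 m from the base axis. Payload 3.1 kg.
Tool frame: the origin (TCP) lies on the centre line of the jaws, within the pads' length; the fingertips stand finger_overhang ahead of it and the grasp point (between the pads) lies 5 mm behind it (finger_overhang is the distance from the TCP to the fingertips, in m); z points along the fingers, y is the line along which they close (so a half turn about z gives the same grasp; the last joint's range is limited). The gripper opens to 87 mm and grips with 3 to 60 N. Pads are 19 mm wide; open, the fingers measure 117 mm over their backs; the gripper's body (75 mm by 190 mm) begins 51 mm behind the grasp point.
Start: joints at [61.622, 30.224, 82.088, -0, 67.689, -10.227], TCP at [0.195, 0.594, 0.237] pointing down, gripper open.
Joint ranges: [-176.69, 176.69], [-43.24, 126.21], [12.49, 139.97], [-82, 262], [0, 151.66], [-163.58, 163.58]. Speed limits (degrees/s): [159.86, 159.86, 180, 180, 180, 180].

### API

Orientations are given as a 3x3 rotation matrix whose columns are the frame's x, y, z axes.
In Python, from rig import read_state, capture, calibration, hand_in, finger_overhang gives the robot as it stands.
- The arm moves only by the tool send_rows, never from a script. Its argument "plan" is a list of rows, each a list of 5 numbers: the closure in counts, from 0 (fully open) to 255 (shut), then the shift along the tool's x, y, z in m, then the turn about the tool's z in rad. A call has 1 to 20 rows; each row shifts and turns the commanded pose from where the row before left it, along the tool's axes as they then stand; what a row does not reach is not made up. A row lasts 1/12 s, in which the tool goes at most 41.7 mm and 7.16 degrees, less where a joint would pass 70% of its speed; a pose out of reach is approached as far as the arm can. A call is refused whole if a number of a shift passes 0.0417 or a number of a turn 0.125, either way. A call with a gripper value outside its range is refused whole. The fingers move at their own pace and stop on an object; the grip force is fixed at half the most. Time passes only in rows, so rows that do not move let the fingers close. It gives the time, the measured TCP pose, the force, the opening and the grip force at its end, in the units of the state.
- read_state(): the state, without advancing time (a new reading comes with each control period).
- capture(name): name is "scene" or "top" or "wrist"; returns (picture, depth): 384x512x3 uint8, blue, green, red; 384x512 float32, m along the optical axis (not along the pixel's ray), 0 where there is no reading.
- calibration(name): a dict with "fx", "fy", "cx", "cy" (pixels), "xyz" and "rotation" of the camera in the world. Camera axes: x right, y down, z forward; pixel columns grow to the right and rows downward; lengths in m; the calibration is good to about 2 mm. The wrist camera is an equidistant fisheye: a pixel r from the principal point sees the ray r / f radians off the axis. A picture is of the moment at which its call begins: read the wrist's pose just before it. calibration takes no time and is no camera call; for the wrist camera it gives the pose at the moment of the call.
- hand_in(): hands the job in; it is judged then, once.
The state is a dict: "time_s": time; "joint_positions": joint angles; "qvel": joint speeds; "tau": joint torques, N m; "position": TCP position; "tcp_rot": TCP orientation; "force": force on the tool from outside, world axes, zero at the start; "moment": the same for the moment, N m; "opening": opening from 0.0 (shut) to 1.0 (fully open); "grasp_force": force on a finger pad.
Only numpy, scipy, OpenCV 4.12 (cv2) and the standard library are available. Lean on these libraries where they do the work, as an engineer would, in place of code of your own. Each camera call takes 0.05 s, during which the arm holds its last target. There are 200 camera calls.

## Working session

There is one attempt and no reset: what is moved stays moved. The work goes in short steps, Python scripts to look and compute and a tool call to move; the robot and the scene stay as the last step left them, time stands still between calls to the robot, and variables do not carry over. Pictures are saved under pics/ and viewed, at most 10 in all, crops included, and the job is handed in when it is done.

Besides the shell and the picture viewer there is one more tool, called after "Call:" as name(argument=value, ...) on one line, values as JSON. send_rows: Moves the arm, as the interface text tells. Its arguments: {"type":"object","properties":{"plan":{"type":"array","items":{"type":"array","items":{"type":"number"}}}},"required":["plan"]}

```bash
mkdir -p pics; python3 - <<'E'
from rig import *
import cv2,numpy as np
s=read_state();print(s['time_s'],s['position'],np.round(s['tcp_rot'],3).tolist(),finger_overhang, s['opening'],s['force'])
for n in('scene','top'):
    p,d=capture(n);cv2.imwrite(f'pics/{n}0.png',p);np.save(f'{n}0.npy',d)
    c=calibration(n);print(n,c)
E
```

```text
0.0 [0.19434764 0.59326321 0.23557869] [[-0.95, 0.312, -0.001], [0.312, 0.95, -0.002], [0.0, -0.002, -1.0]] 0.014 1.0012901295408738 [ 1.02258049 -0.07477003  0.49191669]
scene {'fx': 487.3282442387276, 'fy': 487.3282442387276, 'cx': 258.76578650455156, 'cy': 186.24428657367227, 'xyz': array([-0.11746733,  1.42475714,  0.89172954]), 'rotation': array([[-0.87036412, -0.23814193,  0.43099271],
       [-0.49217396,  0.4477524 , -0.74651362],
       [-0.01520182, -0.86186206, -0.50691488]])}
top {'fx': 398.41672328129727, 'fy': 398.41672328129727, 'cx': 255.9514011987973, 'cy': 192.50717723858907, 'xyz': array([0.42746236, 0.24341215, 1.15684113]), 'rotation': array([[-0.00687286, -0.98986013,  0.14187914],
       [-0.99951982,  0.01108718,  0.02893446],
       [-0.03021411, -0.14161215, -0.98946102]])}
```

View pics/top0.png

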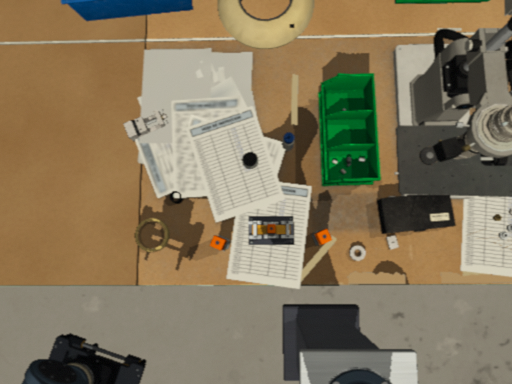

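View pics/scene0.png

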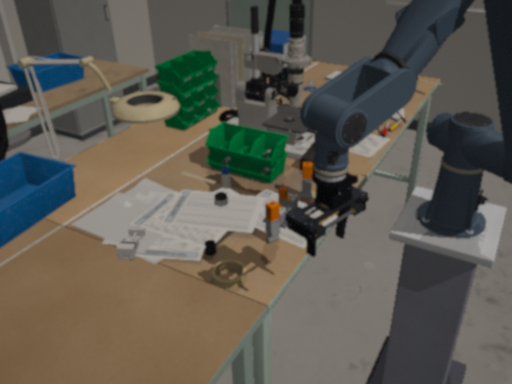

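```bash
cat > h.py <<'E'
from rig import *
import cv2,numpy as np
def pt(n,u,v,d):
    c=calibration(n);return c['xyz']+c['rotation']@(d*np.array([(u-c['cx'])/c['fx'],(v-c['cy'])/c['fy'],1]))
def onz(n,u,v,z):
    c=calibration(n);r=c['rotation']@np.array([(u-c['cx'])/c['fx'],(v-c['cy'])/c['fy'],1]);return c['xyz']+r*(z-c['xyz'][2])/r[2]
E
python3 - <<'E'
from h import *
p=cv2.imread('pics/top0.png');d=np.load('top0.npy')
a=p[205:265,190:350];cv2.imwrite('pics/c1.png',cv2.resize(a,None,fx=5,fy=5,interpolation=cv2.INTER_CUBIC))
# height map of region
for v in range(214,250,3):
    print(v,[int(1000*pt('top',u,v,d[v,u])[2]) for u in range(243,300,3)])
hsv=cv2.cvtColor(p,cv2.COLOR_BGR2HSV)
m=cv2.inRange(hsv,(5,190,120),(16,255,255));m[:205]=0
n,l,st,ce=cv2.connectedComponentsWithStats(m)
for i in range(1,n):
    if st[i,4]>15:
        ys,xs=np.where(l==i);P=np.array([pt('top',u,v,d[v,u]) for u,v in zip(xs,ys)])
        print(st[i],ce[i],np.round(np.median(P,0),4),P[:,2].max())
E
```

```text
214 [1, -6, 1, 4, 2, 0, -5, 0, 1, -1, 1, 0, 1, 1, -2, 3, -2, 0, 0]
217 [1, 4, 1, 1, 8, 4, 6, 4, 8, 4, 3, 8, 7, 6, 8, 3, 8, -1, 0]
220 [1, -2, 6, 6, 4, 6, 5, 3, 4, 4, 5, 3, 5, 6, 2, 2, 5, 0, -1]
223 [-2, 1, 51, 58, 59, 49, 8, 26, 27, 28, 23, 23, 7, 50, 56, 54, 48, 2, 0]
226 [-1, 1, 44, 54, 56, 53, 52, 56, 104, 104, 101, 56, 53, 51, 51, 57, 44, 3, 1]
229 [0, 5, 45, 54, 54, 52, 52, 48, 103, 105, 99, 52, 52, 51, 56, 54, 41, 5, -1]
232 [0, 1, 42, 57, 57, 51, 53, 50, 102, 99, 101, 50, 53, 53, 52, 56, 43, 0, 0]
235 [2, -1, 1156, 50, 56, 53, 5, 23, 23, 5, 7, 27, 2, 52, 49, 54, 52, 1, 2]
238 [2, 2, 49, 48, 54, 48, 5, 6, 4, 2, 3, 8, 6, 41, 42, 41, 41, -4, 0]
241 [1, -2, 5, -1, 5, 5, 7, 6, 4, 3, 6, 5, 2, 8, 5, 6, 10, 5, 0]
244 [0, 0, 4, 2, 7, 0, 6, 3, 3, 6, 1156, 3, 4, 2, 3, 5, 0, 2, 5]
247 [3, 3, 2, 2, 1, 2, 1, 0, 3, 0, 0, 2, -2, 3, 0, 1, 1, -1, -2]
[268 225   7   7  33] [271.15151515 227.87878788] [0.486  0.2351 0.1024] 0.10614514870348724
[316 229  15  16 150] [323.28666667 236.34666667] [0.4594 0.1033 0.1325] 1.156841133652695
[210 236  16  14 142] [217.36619718 242.45070423] [0.4451 0.3718 0.1324] 1.156841133652695
```

View pics/c1.png

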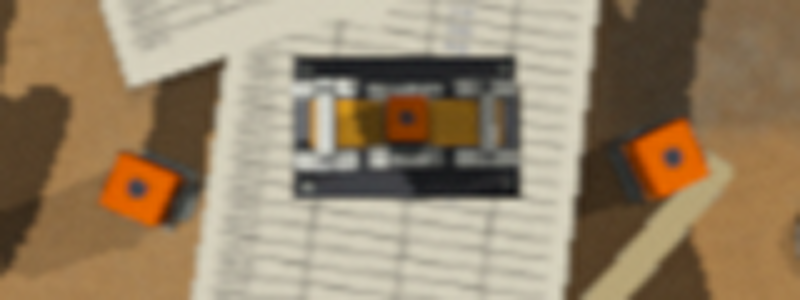

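Call:
send_rows(plan=[[0,-0.0325,-0.0208,0,0],[0,-0.0325,-0.0208,0,0],[0,-0.0325,-0.0208,0,0],[0,-0.0325,-0.0208,0,0],[0,-0.0325,-0.0208,0,0],[0,-0.0325,-0.0208,0,0],[0,-0.0325,-0.0208,0,0],[0,-0.0325,-0.0208,0,0],[0,-0.0325,-0.0208,0,0],[0,-0.0325,-0.0208,0,0],[0,-0.0325,-0.0208,0,0],[0,-0.0325,-0.0208,0,0]])

```text
time_s: 1.1
position: [0.4881, 0.2335, 0.2363]
tcp_rot: [[-0.95, 0.312, -0.001], [0.312, 0.95, -0.0], [0.001, -0.0, -1.0]]
force: [0.1, 0.1, -1.3]
opening: 1.0
grasp_force: 0.0
```

Call:
send_rows(plan=[[0,0,0,0,0.12],[0,0,0,0,0.12],[0,0,0,0,0.12],[0,0,0,0,0.12],[0,0,0,0,0.12],[0,0,0,0,0.12],[0,0,0,0,0.12],[0,0,0,0,0.12],[0,0,0,0,0.12],[0,0,0,0,0.12],[0,0,0,0,0.053],[0,0,0,0,0],[0,0,0,0,0],[0,0,0,0,0]])

```text
time_s: 2.27
position: [0.4873, 0.2352, 0.2363]
tcp_rot: [[-0.002, 1.0, -0.001], [1.0, 0.002, -0.0], [-0.0, -0.001, -1.0]]
force: [0.1, -0.8, -0.2]
opening: 1.003
grasp_force: 0.0
```

```bash
python3 - <<'E'
from h import *
s=read_state();print(s['time_s'],s['position'],np.round(s['tcp_rot'],4).tolist(),s['force'])
c=calibration('wrist');print(c)
p,d=capture('wrist');cv2.imwrite('pics/w1.png',cv2.resize(p,None,fx=1.5,fy=1.5));cv2.imwrite('pics/w1raw.png',p);np.save('w1.npy',d)
print(onz('top',271,228.2,.103))
E
```

```text
2.2667 [0.48733566 0.23516521 0.23634484] [[-0.0022, 1.0, -0.0005], [1.0, 0.0022, -0.0001], [-0.0001, -0.0005, -1.0]] [ 0.09062014 -0.79006788 -0.17940854]
{'fx': 297.3186396354542, 'fy': 297.3186396354542, 'cx': 257.5584339355095, 'cy': 195.84060896585717, 'xyz': array([0.48790702, 0.31097336, 0.38467734]), 'rotation': array([[ 9.99998962e-01,  1.24235538e-03,  7.29120134e-04],
       [ 1.39607002e-03, -9.60586818e-01, -2.77976648e-01],
       [ 3.55037406e-04,  2.77977377e-01, -9.60587555e-01]])}
[0.48307118 0.23519273 0.103     ]
```

View pics/w1.png

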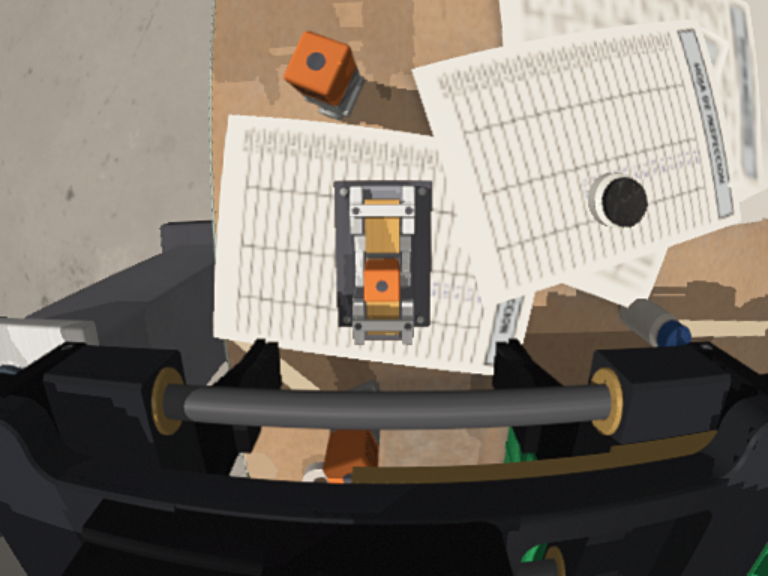

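```bash
cat >> h.py <<'E'
def fish(c,u,v,z):
    x,y=(u-c['cx'])/c['fx'],(v-c['cy'])/c['fy'];t=np.hypot(x,y)
    r=c['rotation']@np.array([x*np.sinc(t/np.pi),y*np.sinc(t/np.pi),np.cos(t)])
    return c['xyz']+r*(z-c['xyz'][2])/r[2]
E
python3 - <<'E'
from h import *
c=calibration('wrist')
q=lambda u,v,z:print(np.round(fish(c,(u+.5)/1.5-.5,(v+.5)/1.5-.5,z),4))
q(381.5,286,.103)
p=cv2.imread('pics/w1raw.png');d=np.load('w1.npy')
m=cv2.inRange(cv2.cvtColor(p,cv2.COLOR_BGR2HSV),(4,180,200),(16,255,255));m[:175]=0;m[205:]=0;m[:,:235]=0;m[:,275:]=0
ys,xs=np.where(m);print(xs.min(),xs.max(),ys.min(),ys.max(),np.median(d[ys,xs]))
q(335,182,.005);q(431,182,.005);q(337,325,.005);q(429,325,.005)
E
```

```text
[0.4849 0.2349 0.103 ]
243 265 180 200 0.29166657
[0.4445 0.2998 0.005 ]
[0.5257 0.2998 0.005 ]
[0.4432 0.1717 0.005 ]
[0.5268 0.1718 0.005 ]
```

Call:
send_rows(plan=[[0,0,-0.0023,0.025,0],[0,0,0,0.025,0],[0,0,0,0.025,0],[0,0,0,0.025,0],[0,0,0,0.02,0],[0,0,0,0.015,0],[0,0,0,0.01,0],[0,0,0,0.01,0],[0,0,0,0,0],[0,0,0,0,0],[0,0,0,0,0]])

```text
time_s: 3.23
position: [0.4858, 0.2354, 0.0823]
tcp_rot: [[-0.001, 1.0, 0.002], [1.0, 0.001, 0.0], [0.0, 0.002, -1.0]]
force: [1.0, -0.1, 0.5]
opening: 1.0
grasp_force: 0.0
```

```bash
python3 - <<'E'
from h import *
s=read_state();print(s['time_s'],s['position'],s['force'])
p,d=capture('wrist');cv2.imwrite('pics/w2.png',cv2.resize(p[120:330,120:400],None,fx=2.5,fy=2.5))
E
```

```text
3.2333 [0.48584507 0.23542352 0.08225557] [ 0.98319431 -0.07064391  0.54355436]
```

View pics/w2.png

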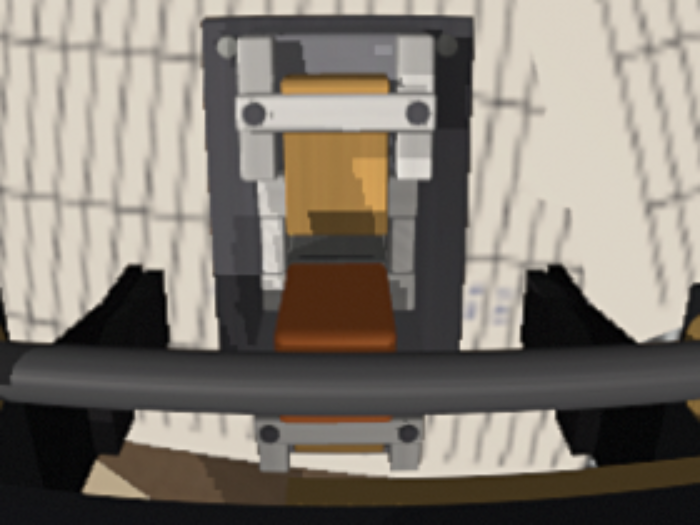

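Call:
send_rows(plan=[[0,0,-0.0013,0.002,0],[100,0,0,0,0],[140,0,0,0,0],[160,0,0,0,0],[170,0,0,0,0],[175,0,0,0,0],[180,0,0,0,0],[185,0,0,0,0],[190,0,0,0,0],[195,0,0,0,0],[200,0,0,0,0],[210,0,0,0,0],[220,0,0,0,0],[230,0,0,0,0],[230,0,0,0,0],[230,0,0,0,0]])

```text
time_s: 4.62
position: [0.4839, 0.2352, 0.0795]
tcp_rot: [[-0.001, 1.0, 0.0], [1.0, 0.001, 0.0], [0.0, 0.0, -1.0]]
force: [1.1, -0.8, -0.8]
opening: 0.274
grasp_force: 30.0
```

Call:
send_rows(plan=[[230,0.001,0,0,0],[230,0.001,0,0,0],[230,0.001,0,0,0],[230,0.001,0,0.0001,0],[230,0.001,0,0.0001,0],[230,0.001,0,0.0001,0],[230,0,0,0,0],[230,0,0,0,0]])

```text
time_s: 5.28
position: [0.4838, 0.2392, 0.0796]
tcp_rot: [[-0.003, 1.0, -0.001], [1.0, 0.003, -0.004], [-0.004, -0.001, -1.0]]
force: [0.5, -7.9, 4.7]
opening: 0.275
grasp_force: 30.0
```

Call:
send_rows(plan=[[230,0.001,0,0.0001,0],[230,0.001,0,0.0001,0],[230,0.001,0,0.0001,0],[230,0.001,0,0.0001,0],[230,0.001,0,0.0002,0],[230,0.001,0,0.0002,0],[230,0,0,0,0],[230,0,0,0,0],[230,0,0,0,0]])

```text
time_s: 6.03
position: [0.4838, 0.245, 0.079]
tcp_rot: [[-0.003, 1.0, -0.001], [1.0, 0.003, -0.004], [-0.004, -0.001, -1.0]]
force: [0.2, -7.9, 4.4]
opening: 0.274
grasp_force: 30.0
```

Call:
send_rows(plan=[[230,0.001,0,0.0001,0],[230,0.0008,0,0.0001,0],[230,0,0,0,0],[230,0,0,0,0],[230,0,0,0,0]])

```text
time_s: 6.45
position: [0.4838, 0.2466, 0.0789]
tcp_rot: [[-0.003, 1.0, -0.001], [1.0, 0.003, -0.004], [-0.004, -0.001, -1.0]]
force: [-0.4, -10.2, 7.0]
opening: 0.273
grasp_force: 30.0
```

```bash
python3 - <<'E'
from h import *
s=read_state();print(s['time_s'],s['position'],s['force'],s['moment'])
p,d=capture('wrist');cv2.imwrite('pics/w3.png',cv2.resize(p[120:330,120:400],None,fx=2.5,fy=2.5))
E
```

```text
6.45 [0.48379776 0.24660481 0.07889387] [ -0.42694459 -10.18024188   6.95993494] [-2.16830558  0.03084461  0.06707239]
```

View pics/w3.png

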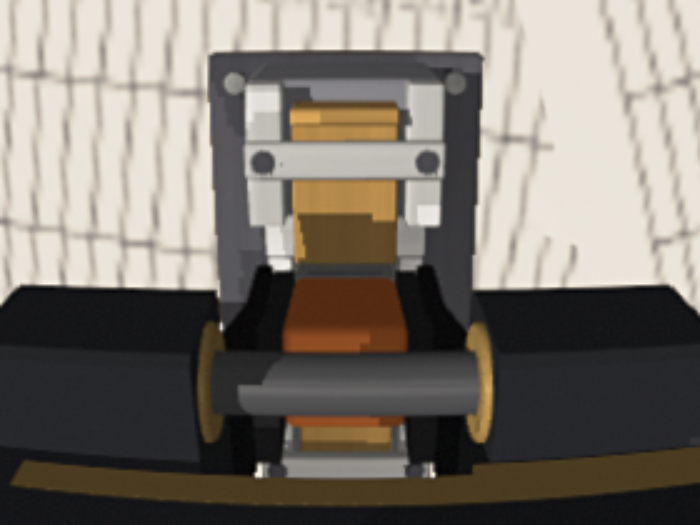

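Call:
send_rows(plan=[[230,-0.001,0,-0.0002,0],[230,-0.001,0,-0.0002,0],[230,-0.001,0,-0.0002,0],[230,-0.001,0,-0.0002,0],[230,-0.001,0,-0.0002,0],[230,-0.001,0,-0.0001,0],[230,-0.001,0,-0.0001,0],[230,-0.001,0,-0.0001,0],[230,-0.001,0,-0.0001,0],[230,-0.001,0,0,0],[230,-0.001,0,0,0],[230,-0.001,0,0,0],[230,-0.001,0,0,0],[230,-0.0008,0,0,0],[230,0,0,0,0],[230,0,0,0,0]])

```text
time_s: 7.83
position: [0.4839, 0.2372, 0.0802]
tcp_rot: [[0.001, 1.0, 0.001], [1.0, -0.001, 0.003], [0.003, 0.001, -1.0]]
force: [-1.2, 6.7, 1.3]
opening: 0.275
grasp_force: 30.0
```

Call:
send_rows(plan=[[230,-0.001,0,0,0],[230,-0.001,0,0,0],[230,-0.001,0,0,0],[230,-0.001,0,0.0001,0],[230,-0.001,0,0.0001,0],[230,-0.001,0,0.0001,0],[230,-0.001,0,0.0001,0],[230,-0.001,0,0.0001,0],[230,-0.001,0,0.0001,0],[230,-0.001,0,0.0002,0],[230,0,0,0,0],[230,0,0,0,0]])

```text
time_s: 8.83
position: [0.4843, 0.2279, 0.0798]
tcp_rot: [[0.001, 1.0, 0.002], [1.0, -0.001, 0.005], [0.005, 0.002, -1.0]]
force: [-1.3, 9.7, 5.1]
opening: 0.271
grasp_force: 30.0
```

Call:
send_rows(plan=[[230,-0.001,0,0.0001,0],[230,-0.001,0,0.0001,0],[230,-0.001,0,0.0002,0],[230,-0.001,0,0.0002,0],[230,0,0,0,0],[230,0,0,0,0],[230,0,0,0,0]])

```text
time_s: 9.42
position: [0.4845, 0.224, 0.0794]
tcp_rot: [[0.001, 1.0, 0.003], [1.0, -0.001, 0.005], [0.005, 0.003, -1.0]]
force: [-2.1, 9.1, 5.8]
opening: 0.274
grasp_force: 30.0
```

```bash
python3 - <<'E'
from h import *
s=read_state();print(s['time_s'],s['position'],s['force'],s['moment'])
p,d=capture('wrist');a=p[120:330,120:400]
q,d=capture('scene');b=q[180:260,230:320]
cv2.imwrite('pics/w4.png',np.hstack([cv2.resize(a,(400,300)),cv2.resize(b,(337,300),interpolation=2)]))
E
```

```text
9.4167 [0.48449278 0.22400559 0.07944026] [-2.14132555  9.0813154   5.79172441] [1.89444351 0.44832252 0.08433246]
```

View pics/w4.png

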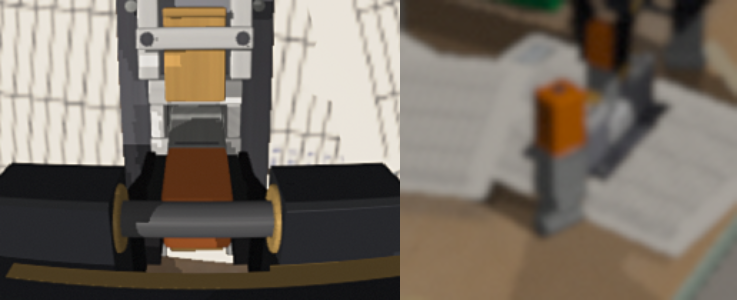

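Call:
send_rows(plan=[[230,0.001,0,-0.0002,0],[230,0.001,0,-0.0002,0],[230,0.001,0,-0.0002,0],[230,0.001,0,-0.0002,0],[230,0.001,0,-0.0001,0],[230,0.001,0,-0.0001,0],[230,0.001,0,-0.0001,0],[230,0.001,0,-0.0001,0],[230,0.001,0,-0.0001,0],[230,0.001,0,0,0],[230,0.001,0,0,0],[230,0.001,0,0,0],[230,0.001,0,0,0],[230,0.001,0,0,0],[230,0.001,0,0,0],[230,0.0005,0,0,0],[230,0,0,0,0],[230,0,0,0,0]])

```text
time_s: 11.02
position: [0.4834, 0.2347, 0.0798]
tcp_rot: [[-0.003, 1.0, -0.002], [1.0, 0.003, -0.004], [-0.004, -0.002, -1.0]]
force: [0.3, -6.7, 3.9]
opening: 0.275
grasp_force: 30.0
```

Call:
send_rows(plan=[[230,0.0005,0,-0.001,0],[230,0,0,-0.001,0],[230,0,0,-0.001,0],[230,0,0,-0.001,0],[230,0,0,-0.001,0],[230,0,0,0,0],[230,0,0,0,0]])

```text
time_s: 11.6
position: [0.4831, 0.2352, 0.0837]
tcp_rot: [[-0.003, 1.0, -0.003], [1.0, 0.003, -0.004], [-0.004, -0.003, -1.0]]
force: [0.9, -5.9, -5.3]
opening: 0.27
grasp_force: 30.0
```

Call:
send_rows(plan=[[230,-0.0005,0,-0.001,0],[230,-0.0005,0,-0.001,0],[230,0,0,-0.001,0],[230,0,0,-0.001,0],[230,0,0,-0.001,0],[230,0,0,0,0],[230,0,0,0,0]])

```text
time_s: 12.18
position: [0.4831, 0.2351, 0.0892]
tcp_rot: [[-0.002, 1.0, -0.002], [1.0, 0.002, -0.002], [-0.002, -0.002, -1.0]]
force: [-0.3, -5.3, -4.1]
opening: 0.273
grasp_force: 30.0
```

Rising freely, forces low; continue.

Call:
send_rows(plan=[[230,0,0,-0.0015,0],[230,0,0,-0.0015,0],[230,0,0,-0.0015,0],[230,0,0,-0.0015,0],[230,0,0,-0.0015,0],[230,0,0,-0.0015,0],[230,0,0,-0.0015,0],[230,0,0,-0.0015,0],[230,0,0,0,0],[230,0,0,0,0]])

```text
time_s: 13.02
position: [0.4841, 0.2365, 0.1018]
tcp_rot: [[-0.001, 1.0, 0.001], [1.0, 0.001, 0.001], [0.001, 0.001, -1.0]]
force: [0.9, -0.2, -2.7]
opening: 0.271
grasp_force: 30.0
```

Call:
send_rows(plan=[[230,0,0,-0.0025,0],[230,0,0,-0.0025,0],[230,0,0,-0.0025,0],[230,0,0,-0.0025,0],[230,0,0,0,0],[230,0,0,0,0]])

```text
time_s: 13.52
position: [0.4841, 0.2363, 0.1118]
tcp_rot: [[-0.001, 1.0, 0.001], [1.0, 0.001, 0.0], [0.0, 0.001, -1.0]]
force: [-0.7, -0.1, -1.3]
opening: 0.271
grasp_force: 30.0
```

Call:
send_rows(plan=[[230,0,0,-0.003,0],[230,0,0,-0.003,0],[230,0,0,-0.003,0],[230,0,0,-0.003,0],[230,0,0,-0.003,0],[230,0,0,-0.003,0],[230,0,0,-0.003,0],[230,0,0,-0.003,0],[230,0,0,-0.003,0],[230,0,0,-0.003,0],[230,0,0,-0.003,0],[230,0,0,-0.002,0],[230,0,0,0,0],[230,0,0,0,0],[230,0,0,0,0],[230,0,0,0,0],[230,0,0,0,0],[230,0,0,0,0]])

```text
time_s: 15.02
position: [0.4838, 0.2362, 0.1464]
tcp_rot: [[-0.001, 1.0, -0.0], [1.0, 0.001, -0.0], [-0.0, -0.0, -1.0]]
force: [0.7, 1.0, -1.6]
opening: 0.274
grasp_force: 30.0
```

```bash
python3 - <<'E'
from h import *
s=read_state();print(s['time_s'],s['position'],s['force'],s['grasp_force'])
p,d=capture('wrist');a=p[90:330,100:420]
q,d=capture('scene');b=q[150:260,230:350]
cv2.imwrite('pics/w5.png',np.hstack([cv2.resize(a,(400,300)),cv2.resize(b,(390,300),interpolation=2)]))
E
```

```text
15.0167 [0.48382958 0.23618589 0.14639024] [ 0.72053873  1.00750829 -1.6450902 ] 29.998640189878643
```

View pics/w5.png

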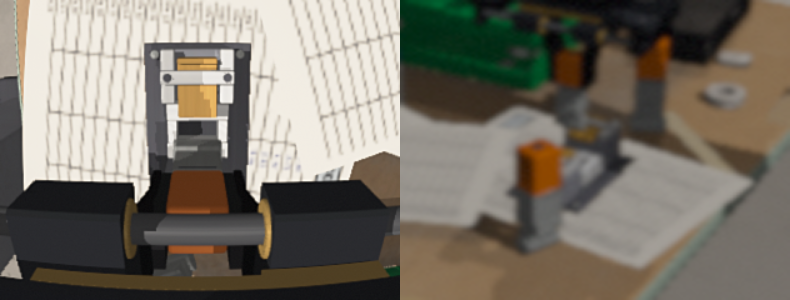

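The scene view shows the block held upright in the gripper, its foot clear above the nest, and nothing else disturbed.

```bash
python3 -c "
from rig import *
print(hand_in())"
```

```text
the job is handed in; nothing more can be done
None
```

The block was rocked about 0.15 rad toward each keeper, came free with low forces, was lifted about 67 mm, and the job was handed in with it held upright about 2 cm above the keeper tops; the right keeper's travel was inferred from the rock angle rather than measured, and no verdict was returned.

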